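Rub the tube-rotator drum round until its bore is on top, and load a tube

TASK

The loading bore of the tube-rotator drum has ended up underneath, inside the housing. Rub the drum round gently with the fingertips on its rubber rim until the bore points straight up at the pointer, then take the single sample tube out of the rack on the left near the front edge of the desk, lower it gently into the bore until it stands fully home, and let go, leaving the bore at the top. The drum sits on soft sprung bearings: press lightly on it (never harder than about 12 N), and leave the beaker, petri dish and bottle alone.

Things in the scene. Friction and masses are not known exactly. Their poses are not given: they have to be found in the camera images.
- stand: White housing of the tube rotator, fixed to the desk; origin in the middle of its underside, z up. Base 132 (x) x 160 (y) x 12 mm; end plates at x = +-58 mm up to z = 96 mm; side skirts at y = +-74.5 mm up to z = 89 mm. In it lies a black rubber-rimmed drum, 130 mm in diameter, 100 mm long, axis along the stand's x, free to spin either way. Fingers or tube must never press on it with over 12 N
- axle (a point): Nominal middle of the drum's axle, 88 mm above the desk, fixed to the stand, axes as the stand's. The true axle lies straight above or below by up to 5 mm, which is not measured: find the rim by touch. Its bearings are sprung: the drum yields straight down 1 mm for each 4 N. Very light drag (about 0.2 N at the rim); it stays where it is left
- drum_top (a point): Nominal highest point of the rim, mid-length, 153 mm above the desk; true rim up to 5 mm higher or lower; fixed to the stand, axes as the stand's. The upper half of the rim is open from above. Fingertips rub it on the plain bands 10 to 48 mm either side of the middle (along x), clear of the bore. The rim is smooth: it drags by friction only and slips if pressed too lightly; 3 to 6 N serves
- drum (a joint): Drum angle, rad, about the stand's +x: 0 (or a multiple of 2 pi) with the bore straight up; grows as the bore goes from the top to the stand's -y side. Rubbing the rim's top towards the stand's +y lowers it, 1 rad per 65 mm. Starts 1.9 to 3.14 from the top, either way. The bore: a square radial pocket, 17.5 x 17 mm, mid-length, 49 mm deep, floor 16 mm from the axle
- pointer_tip (a point): Tip of the 10 mm wide upright steel pointer on the front end plate: 60.5 mm in front of the drum's middle (stand's -x), 148 mm above the desk; it shows where the top is; fixed to the stand. A white line on each end of the drum runs out to the bore
- rack: Blue six-place tube rack, 52 (x) x 190 (y) x 56 mm, fixed to the desk; origin in the middle of its underside. Its places lie on its y axis at +-15, +-45 and +-75 mm; tubes stand on its floor, 4 mm above the desk
- tube: The one sample tube to load: 98 mm long, 12.8 mm in diameter, with a 16 mm cap over its top 18 mm; about 25 g; origin at the centre of its underside, z up along it. It stands in the rack's place at y = -15 mm, its top 102 mm above the desk; grip it above the rack's top (56 mm). Fully home in the bore its foot is 16 mm above the axle (nominally 104 mm above the desk) and 49 mm of it stand out
- beaker: Small white plastic beaker, 45 x 45 x 54 mm, origin at the centre of its underside; loose, leave alone
- petri_dish: Petri dish, 62 mm in diameter, 15 mm high, origin at the centre of its underside; loose, leave alone
- microscope: The microscope, fixed, to the right of the drum: about 0.18 m wide (y), 0.38 m deep (x) and 0.42 m tall; keep the arm and the gripper clear of it, go round it close to the robot's base
- buffer_bottle: Small reagent bottle, 34 x 35 x 88 mm, origin at the centre of its underside; loose, leave alone

How it is judged (in metres and radians):
On the way:
1. with the tube still in its rack, the bore is brought to the top, within 0.10 rad (6 degrees) ((value of joint drum between -6.38318 and -6.18318 rad or value of joint drum between -0.1 and 0.1 rad or value of joint drum between 6.18318 and 6.38318 rad or value of joint drum between 12.4664 and 12.6664 rad) and distance of tube from where it was at the start of the episode below 0.02 m), for 0.3 s.
At the end, for the whole second after the job is handed in: The bore is at the top within 0.12 rad (7 degrees), and the tube stands in it fully home: its foot within 12 mm of the vertical through the drum's middle and 97 to 112 mm above the desk (nominally 104), within 14 degrees of upright; tube and drum at rest, released ((value of joint drum between -6.40318 and -6.16318 rad or value of joint drum between -0.12 and 0.12 rad or value of joint drum between 6.16318 and 6.40318 rad or value of joint drum between 12.4464 and 12.6864 rad) and horizontal distance between tube and drum_top below 0.012 m and z of tube in the frame of stand between 0.097 and 0.112 m and angle between tube's own z axis and vertical below 0.25 rad and linear speed of tube below 0.02 m/s and velocity of joint drum between -0.05 and 0.05 rad/s); the robot touches nothing.
It fails at once if the fingers press on the drum or its housing with more than 12 N (contact force between the fingers and stand above 12 N).
It fails at once if the tube is pushed against the drum or its housing with more than 12 N (contact force between tube and stand above 12 N).
It fails at once if the beaker is moved by more than 25 mm (distance of beaker from where it was at the start of the episode above 0.025 m).
It fails at once if the petri dish is moved by more than 25 mm (distance of petri_dish from where it was at the start of the episode above 0.025 m).
It fails at once if the buffer bottle is moved by more than 25 mm (distance of buffer_bottle from where it was at the start of the episode above 0.025 m).
It also fails if it takes over 72 s, if anything falls off the work surface, if the arm or the gripper's body presses on something with over 40 N, if the wrist force passes 120 N, or if a joint passes its speed limit or range.

ROBOT

A 6-joint arm with a two-finger parallel gripper is mounted at the origin on a cart in front of the work surface, level with it; the furniture and walls round the work are solid. World frame = base frame: x ahead of the robot, y to its left, z up, the work surface at z = 0. Lengths are in mm, angles in rad, forces in N, time in s.
With the tool pointing down it reaches from about 350 to 975 mm from the base axis. Payload 7.1 kg.
Tool frame: the origin (TCP) lies on the front face of the gripper's body, between the roots of the fingers; the fingertips stand 80 mm ahead of it and the grasp point (between the pads) lies 61 mm ahead of it (env.tips_ahead is the distance from the TCP to the fingertips, in mm); z points along the fingers, y is the line along which they close (so a half turn about z gives the same grasp; the last joint's range is limited). The gripper opens to 88 mm and grips with 3 to 60 N. Pads are 20 mm wide; open, the fingers measure 115 mm over their backs; the gripper's body (75 mm by 178 mm) begins 61 mm behind the grasp point.
Start: joints at [1.271, 0.423, 1.63, -0, 1.089, -0.019], TCP at [173.171, 600.514, 302.675] pointing down, gripper open.
Joint ranges: [-3, 3], [-0.9, 2.11], [0.09, 2.58], [-1.31, 4.45], [0.11, 2.69], [-2.54, 2.54]. Speed limits (rad/s): [2.39, 2.39, 3.01, 3.14, 3.14, 3.14].

INTERFACE

Orientations are given as a unit quaternion [x, y, z, w].
In Python, from station import env, set_gripper, viewer, workorder gives the robot as it stands. Calls block until the motion is done:
- env.reach(position, orientation): joint-space move of the TCP to a pose.
- env.move_l(position, rot=None, rate=150, f_stop=None): straight line of the TCP; rot=None keeps the orientation; rate is the mean speed in mm/s. With f_stop (N) it stops when the force on the tool has changed by that much, and returns True; else False.
- env.move_joints(angles): joint-space move.
- set_gripper(opening): finger opening in mm; the grip force is fixed at half the most; returns when the fingers have stopped.
- env.hold(seconds).
- env.ik(position, orientation): joint angles nearest the present ones, or None.
- env.read_state(): the state.
- viewer.camera(name): name is "side" or "top"; returns the picture (480x640x3 uint8, blue, green, red); there is no depth.
- viewer.camera_params(name): a dict with "fx", "fy", "cx", "cy" (pixels), "pose" (4x4, takes a point from camera to world coordinates). Camera axes: x right, y up, looking along -z (the intrinsics and any distortion apply to the point x, -y, -z); pixel columns grow to the right and rows downward; lengths in mm; the calibration is good to about 2 mm. A picture is of the moment at which its call begins. camera_params takes no time and is no camera call.
A pose or a line that the arm cannot do raises env.IKError and nothing moves.
- workorder.sign_off(): hands the job in; it is judged then, once.
The state is a dict: "time_s": time; "qpos": joint angles; "dq": joint speeds; "tau": joint torques, N m; "tool_pos": TCP position; "orientation": TCP orientation; "force": force on the tool from outside, world axes, zero at the start; "wrist_torque": the same for the moment, N m; "width": finger opening in mm; "grip_force": force on a finger pad.
Only numpy, scipy, OpenCV 4.12 (cv2) and the standard library are available. Lean on these libraries where they do the work, as an engineer would, in place of code of your own. Each camera call takes 0.05 s, during which the arm holds its last target. There are 200 camera calls.

## Working session

There is one attempt and no reset: what is moved stays moved. The work goes in short steps, each a Python script; the robot and the scene stay as the last script left them, time stands still between calls to the robot, and variables do not carry over. Pictures are saved under pics/ and viewed, at most 10 in all, crops included, and the job is handed in when it is done.

```bash
mkdir -p pics; ls; python3 - <<'E'
from station import env, viewer
import cv2, numpy as np
np.set_printoptions(precision=4,suppress=True)
for n in("side","top"):
    cv2.imwrite(f"pics/{n}0.png",viewer.camera(n)); p=viewer.camera_params(n); print(n,{k:(v if k!='pose' else np.array(v)) for k,v in p.items()})
s=env.read_state();print(s)
E
```

```text
pics
side {'fx': 497.0729115420283, 'fy': 497.0729115420283, 'cx': 320.62934989418653, 'cy': 227.9763048746845, 'pose': array([[   0.9823,    0.0877,   -0.1656,  370.4163],
       [  -0.1871,    0.4145,   -0.8906, -865.0335],
       [  -0.0095,    0.9058,    0.4236,  550.8982],
       [   0.    ,    0.    ,    0.    ,    1.    ]])}
top {'fx': 454.25934574435684, 'fy': 454.25934574435684, 'cx': 310.851174642116, 'cy': 242.99612141138093, 'pose': array([[   0.0065,    0.9949,   -0.1003,  450.6644],
       [  -0.9999,    0.0079,    0.0141,   54.1766],
       [   0.0148,    0.1002,    0.9949, 1069.137 ],
       [   0.    ,    0.    ,    0.    ,    1.    ]])}
{'time_s': 0.1, 'qpos': array([ 1.271 ,  0.4237,  1.6306,  0.    ,  1.0886, -0.019 ]), 'dq': array([-0.0002, -0.002 , -0.0019,  0.0012,  0.0005, -0.0006]), 'tau': array([  0.0001, -54.5611, -27.4324,   0.0646,   0.0189,   0.    ]), 'tool_pos': array([173.0543, 600.18  , 302.0127]), 'orientation': array([ 0.1399,  0.9902, -0.0006, -0.0001]), 'force': array([ 0.1574, -0.21  ,  0.4228]), 'wrist_torque': array([ 0.0025,  0.0401, -0.056 ]), 'grip_force': 0.0, 'width': 87.81055858846103}
```

View pics/side0.png

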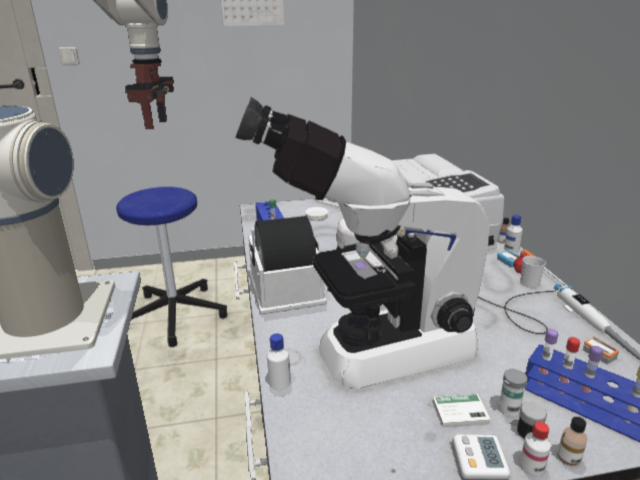

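View pics/top0.png

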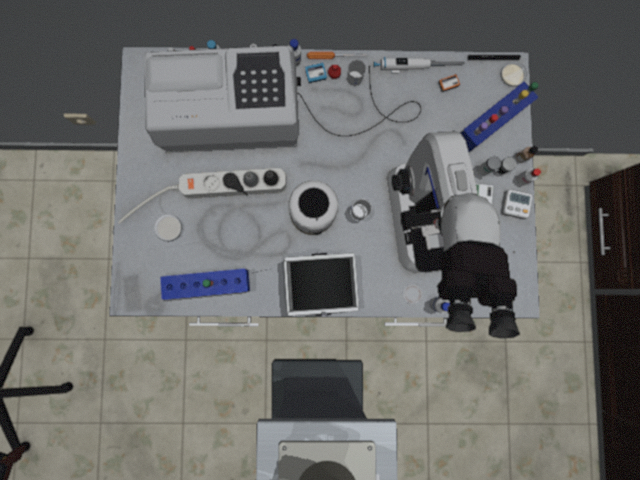

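The side view shows the drum at about (285,245) behind the microscope and the green-capped tube at (272,208). The top view shows the drum at (321,284), the rack at (205,284) with the green cap at (207,283), and the bottle at (440,305).

```bash
cat > h.py <<'E'
import numpy as np, cv2
from station import env, set_gripper, viewer
def ray(cam,u,v,z):
    p=viewer.camera_params(cam);T=np.array(p['pose'])
    d=T[:3,:3]@np.array([(u-p['cx'])/p['fx'],-(v-p['cy'])/p['fy'],-1]);o=T[:3,3]
    return o+d*(z-o[2])/d[2]
def proj(cam,P):
    p=viewer.camera_params(cam);T=np.array(p['pose']);c=T[:3,:3].T@(np.array(P)-T[:3,3])
    return p['cx']+p['fx']*c[0]/-c[2],p['cy']-p['fy']*c[1]/-c[2]
def down(yaw): # tool y axis along world angle yaw, z down
    y=np.array([np.cos(yaw),np.sin(yaw),0]);z=np.array([0,0,-1.]);x=np.cross(y,z)
    from scipy.spatial.transform import Rotation as R
    return R.from_matrix(np.c_[x,y,z]).as_quat()
E
python3 - <<'E'
from h import *
np.set_printoptions(precision=1,suppress=True)
t=cv2.imread("pics/top0.png");s=cv2.imread("pics/side0.png")
hsv=cv2.cvtColor(t,cv2.COLOR_BGR2HSV)
def big(m,box):
    x0,y0,x1,y1=box;k=np.zeros_like(m);k[y0:y1,x0:x1]=m[y0:y1,x0:x1]
    c=max(cv2.findContours(k,cv2.RETR_EXTERNAL,cv2.CHAIN_APPROX_NONE)[0],key=cv2.contourArea);return c
def rep(n,c,z):
    r=cv2.minAreaRect(c);b=cv2.boxPoints(r);P=np.array([ray("top",*q,z) for q in b])
    e=P[1]-P[0];f=P[2]-P[1];print(n,"px",np.array(r[0]),"centre",P.mean(0),"sizes",np.linalg.norm(e),np.linalg.norm(f),"ang",np.degrees(np.arctan2(e[1],e[0])),np.degrees(np.arctan2(f[1],f[0])))
blue=cv2.inRange(hsv,(110,120,60),(130,255,255))
rep("rack",big(blue,(150,255,260,310)),56)
g=cv2.inRange(hsv,(45,80,40),(85,255,255));c=big(g,(195,270,220,297));rep("cap",c,102)
gray=cv2.cvtColor(t,cv2.COLOR_BGR2GRAY)
rep("drumblack",big((gray<70).astype(np.uint8),(280,248,362,320)),92)
w=cv2.inRange(hsv,(0,0,205),(180,40,255));rep("white",big(w,(275,245,365,320)),92)
a=cv2.resize(t[235:330,150:370],None,fx=3.6,fy=3.6,interpolation=cv2.INTER_CUBIC)
b=cv2.resize(s[190:320,230:345],None,fx=4,fy=4,interpolation=cv2.INTER_CUBIC)[:, :]
o=np.zeros((600,800,3),np.uint8);o[:342,:792]=a[:342,:792];cv2.imwrite("pics/topc.png",o[:342]);cv2.imwrite("pics/sidec.png",b)
E
```

```text
rack px [204.5 283.8] centre [460.3 274.5  56. ] sizes 192.97623597840357 50.29684758148332 ang -84.04895555976252 -173.31213127279923
cap px [206. 283.] centre [461.4 261.6 102. ] sizes 12.650969206789425 12.640708548148368 ang -89.61326874302758 -178.34672733524303
drumblack px [321.7 283.7] centre [462.   16.5  92. ] sizes 135.30309534416796 104.00785633754612 ang -85.62665590623823 -176.19590529813402Traceback (most recent call last):
  File "<stdin>", line 16, in <module>
  File "<stdin>", line 7, in big
ValueError: max() iterable argument is empty
```

```bash
python3 - <<'E'
from h import *
t=cv2.imread("pics/top0.png");s=cv2.imread("pics/side0.png")
a=cv2.resize(t[240:328,270:375],None,fx=5,fy=5,interpolation=cv2.INTER_CUBIC)
b=cv2.resize(s[200:310,230:345],None,fx=2.4,fy=4,interpolation=cv2.INTER_CUBIC)
o=np.zeros((440,801,3),np.uint8);o[:,:525]=a;o[:,525:]=b[:440];cv2.imwrite("pics/c.png",o[:,:800])
# measured candidates: edges of stand
g=cv2.cvtColor(t,cv2.COLOR_BGR2GRAY).astype(int)
for r in (265,275,285,295,305): print(r,"L",g[r,279:295],"R",g[r,348:364])
for c in (292,300,310,335,345): print(c,"T",g[248:264,c],"B",g[302:320,c])
E
```

```text
265 L [ 95  97  92  87  99 155 180 142  93  87  80  45  23  28  34  27] R [ 27  27  56  62  92 156 181 155 130 129 130 129 133 136 146 148]
275 L [ 97  91  95  96  85 104 161 175 135  98  92  67  35  19  18  35] R [ 33  27  39  59  62  96 155 181 160 133 130 131 129 132 138 149]
285 L [ 97 100  94  95  89  94 130 170 146 101  88  83  61  27  16  20] R [ 30  32  21  45  59  62  99 161 178 153 133 129 132 130 141 145]
295 L [112  98  96  97  90  84 102 157 182 140  94  88  74  48  26  23] R [ 30  24  25  30  46  60  70 110 167 166 139 132 132 131 132 146]
305 L [119  96  98  96  96  96  90 111 164 162 118  90  91  72  28  20] R [ 31  36  32  35  43  56  66  79 128 166 150 130 125 129 129 129]
292 T [138 142 142 144 143 137 133 128 130 165 192 194 156  88  40  32] B [ 67  67  70  72  68  70  74  67  75 115 166 196 187 147 104 113 145 148]
300 T [141 142 145 142 143 132 130 137 160 187 193 167 107  54  32  23] B [ 21  29  31  29  31  26  17  39  83 152 196 193 161 125 105 109 124 129]
310 T [140 135 134 134 132 133 128 135 166 191 184 138  71  34  35  36] B [ 30  29  34  35  30  33  29  75 140 185 193 173 130  93  82 106 130 132]
335 T [144 144 139 135 129 133 162 185 185 150  82  32  29  33  36  31] B [ 39  38  40  31  37  56 111 166 194 184 147 124 141 140 123 122 140 143]
345 T [147 145 145 142 140 159 186 196 170 112  55  30  27  35  34  32] B [ 30  24  27  32  39  90 157 196 196 164 134 139 149 142 121 112 125 125]
```

View pics/c.png

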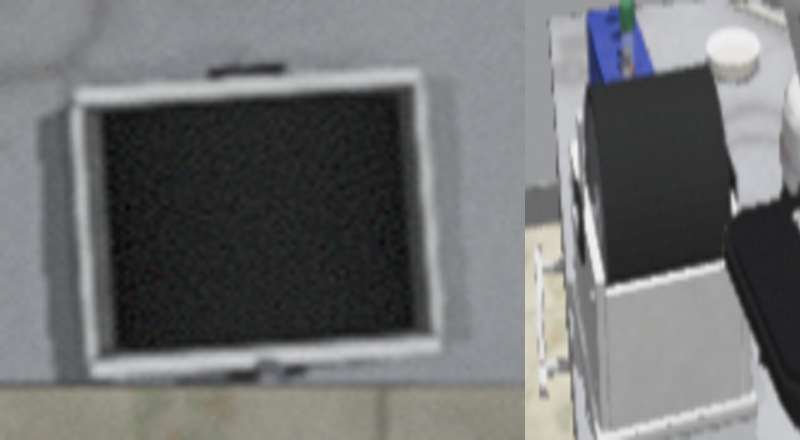

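The crop shows the stand's rim clearly: skirt top edges and plate top edges are bright lines, the pointer is at the bottom (≈(322,315) in full picture), and the bore is not visible.

```bash
python3 - <<'E'
from h import *
t=cv2.imread("pics/top0.png");g=cv2.cvtColor(t,cv2.COLOR_BGR2GRAY).astype(float)
def pk(a,o):
    w=np.clip(a-(a.max()-35),0,None);return o+(w*np.arange(len(a))).sum()/w.sum()
def fit(P,ax):
    P=np.array(P)[:,:2];k=1-ax
    p=np.polyfit(P[:,ax],P[:,k],1);r=P[:,k]-np.polyval(p,P[:,ax]);q=np.abs(r)<1.5*r.std()+.3
    return np.polyfit(P[q,ax],P[q,k],1)
R=range(264,306);C=[c for c in range(294,350) if not 308<c<332]
L=fit([ray("top",pk(g[r,282:291],282),r,89) for r in R],0)   # y=f(x)
Rr=fit([ray("top",pk(g[r,351:360],351),r,89) for r in R],0)
T=fit([ray("top",c,pk(g[253:262,c],253),96) for c in C],1)   # x=f(y)
B=fit([ray("top",c,pk(g[307:316,c],307),96) for c in C],1)
print("slopes deg",[np.degrees(np.arctan(v)) for v in(L[0],Rr[0],-T[0],-B[0])])
a=(L+Rr)/2;b=(T+B)/2
x=(b[0]*a[1]+b[1])/(1-a[0]*b[0]);y=np.polyval(a,x)
print("centre",x,y,"spacing y",np.polyval(L-Rr,x),"(149) x",np.polyval(T-B,y),"(116)")
# heights check with side picture: tube cap rays
s=cv2.imread("pics/side0.png");h=cv2.cvtColor(s,cv2.COLOR_BGR2HSV)
m=cv2.inRange(h,(45,80,40),(85,255,255))[195:220,260:285];v,u=np.nonzero(m);print("cap side",u.min()+260,u.max()+260,v.min()+195,v.max()+195)
print("cap via side z93",ray("side",u.mean()+260,v.mean()+195,93),"pred",proj("side",(461.7,260.5,93)))
p=ray("top",440,307,85);print("bottle",p)
for yw in (4,94):
  for d in ((x,y,153-5+80),(x,y,330)):
    print(yw,d,env.ik(list(d),down(np.radians(yw))))
E
```

```text
slopes deg [np.float64(4.375884046579715), np.float64(4.344659184577436), np.float64(4.266329714653836), np.float64(4.190421562893848)]
centre 461.8004415592574 18.041977745121713 spacing y 149.76521608738824 (149) x 116.57286857240437 (116)
cap side 270 274 200 207
cap via side z93 [460.02752256 263.03525094  93.        ] pred (np.float64(272.78919436406045), np.float64(203.44147550430242))
bottle [ 413.37630481 -239.11356517   85.        ]
4 (np.float64(461.8004415592574), np.float64(18.041977745121713), 228) [ 1.32970070e-02  3.01021932e-01  2.03753948e+00 -4.44089210e-16
  8.03031246e-01 -5.65161631e-02]
4 (np.float64(461.8004415592574), np.float64(18.041977745121713), 330) [ 1.32970070e-02  1.44613162e-01  1.95086126e+00 -4.44089210e-16
  1.04611823e+00 -5.65161631e-02]
94 (np.float64(461.8004415592574), np.float64(18.041977745121713), 228) [ 1.32970070e-02  3.01021932e-01  2.03753948e+00 -4.44089210e-16
  8.03031246e-01 -1.62731249e+00]
94 (np.float64(461.8004415592574), np.float64(18.041977745121713), 330) [ 1.32970070e-02  1.44613162e-01  1.95086126e+00 -4.44089210e-16
  1.04611823e+00 -1.62731249e+00]
```

```bash
cat >> h.py <<'E'
YAW=np.radians(4.3); C=np.array([461.8,18.0]); EX=np.array([np.cos(YAW),np.sin(YAW)]); EY=np.array([-EX[1],EX[0]])
def at(s,ztip,x=0): p=C+EY*s+EX*x; return [p[0],p[1],ztip+80]
def drop(s): a=max(abs(s)-10,0); return 65-np.sqrt(65**2-a*a)
def F(): return np.round(env.read_state()['force'],2)
def stroke(s0,s1,zp,rate=40,v=True,up=10):
    """rub from s0 to s1; zp = pressed tip height at the top"""
    env.move_l(at(s0,zp-drop(s0)+up),rate=120); b=F()
    env.move_l(at(s0,zp-drop(s0)),rate=25)
    k=[q for q in (-28,-20,-10,10,20,28)]; k=[q for q in k if min(s0,s1)<q<max(s0,s1)]
    if s1<s0: k=k[::-1]
    fs=[F()[2]-b[2]]
    for q in k+[s1]:
        env.move_l(at(q,zp-drop(q)),rate=rate); fs.append(round(F()[2]-b[2],2))
    env.hold(0.15); env.move_l(at(s1,zp-drop(s1)+up),rate=60)
    if v: print("stroke F",np.round(fs,2),"t",env.read_state()['time_s'])
E
python3 - <<'E'
from h import *
env.reach(at(0,200),down(YAW)); set_gripper(44)
env.move_l(at(0,166)); env.hold(.2); b=F()
hit=env.move_l(at(0,144),rate=10,f_stop=1.5); s=env.read_state()
print(hit,s['tool_pos'],b,s['force'],s['width'],s['time_s'])
cv2.imwrite("pics/s1.png",viewer.camera("side")); print(F())
env.move_l(at(0,170),rate=100)
E
```

```text
True [461.78057045  18.00263106 233.45485045] [-0.49 -0.73 -0.48] [ 0.49549633 -0.33539609  3.22284697] 43.84241401755964 5.0833
[-0.05 -0.37  2.87]
```

```bash
python3 - <<'E'
from h import *
stroke(-28,28,153.1); stroke(-28,28,153.1)
env.move_l(at(28,200),rate=200)
i=viewer.camera("side");j=viewer.camera("top")
a=cv2.resize(i[195:305,235:345],(400,400),interpolation=cv2.INTER_CUBIC);b=cv2.resize(j[240:328,277:365],(400,400),interpolation=cv2.INTER_CUBIC)
o=np.hstack([a,b]);o=(255*(o/255.)**.5).astype(np.uint8);cv2.imwrite("pics/c2.png",o)
E
```

```text
stroke F [2.77 3.22 3.7  3.91 3.04 3.81] t 9.0333
stroke F [4.41 4.68 4.49 4.55 5.31 4.33] t 12.8333
```

View pics/c2.png

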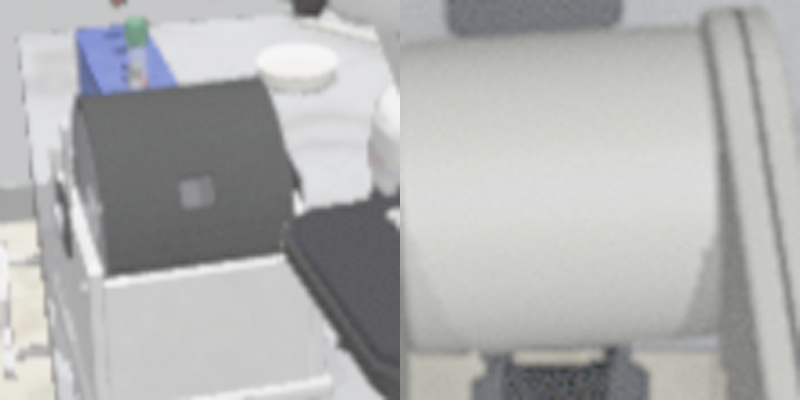

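The gamma-brightened left crop (side view) shows the bore opening as a grey square at (197,192), i.e. full picture ≈(289,248), on the drum's −y side. The right crop (top view) is covered by the arm.

```bash
cat >> h.py <<'E'
ZA=154.3-65
def bore(cam="side",img=None):
    i=viewer.camera(cam) if img is None else img
    g=cv2.cvtColor(i,cv2.COLOR_BGR2GRAY); p=viewer.camera_params(cam); o=np.array(p['pose'])[:3,3]
    def hit(u,v):
        d=ray(cam,u,v,0)-o; dy,dz=EY@d[:2],d[2]; oy,oz=EY@(o[:2]-C),o[2]-ZA
        A,B,K=dy*dy+dz*dz,2*(oy*dy+oz*dz),oy*oy+oz*oz-65**2
        D=B*B-4*A*K
        if D<0: return None
        P=o+d*(-B-np.sqrt(D))/(2*A); w=P[:2]-C
        return EX@w, np.arctan2(-EY@w,P[2]-ZA)
    pts=[]
    u0,v0=np.round(proj(cam,[*C,140])).astype(int)
    for v in range(v0-45,v0+45):
        for u in range(u0-45,u0+45):
            h=hit(u,v)
            if h and abs(h[0])<13 and abs(h[1])<1.4: pts.append((g[v,u],*h))
    a=np.array(pts);base=np.median(a[:,0]);w=np.clip(np.abs(a[:,0]-base)-12,0,None)
    # keep the main cluster
    m=np.average(a[:,2],weights=w)
    for _ in range(5): k=np.abs(a[:,2]-m)<.25; m=np.average(a[k,2],weights=w[k])
    return dict(theta=round(m,3),x=round(np.average(a[k,1],weights=w[k]),1),n=int((w[k]>8).sum()),base=base,
        ext=np.round([a[k][w[k]>8][:,2].min(),a[k][w[k]>8][:,2].max()],2))
E
python3 - <<'E'
from h import *
r=bore();print(r)
E
```

```text
Traceback (most recent call last):
  File "h.py", line 44, in bore
    h=hit(u,v)
  File "h.py", line 34, in hit
    d=ray(cam,u,v,0)-o; dy,dz=EY@d[:2],d[2]; oy,oz=EY@(o[:2]-C),o[2]-ZA
      ~~~^^^^^^^^^^^
  File "h.py", line 4, in ray
    p=viewer.camera_params(cam);T=np.array(p['pose'])
ValueError: time passes only in moves, steps and waits
```

```bash
sed -i 's/viewer.camera_params(cam)/CP(cam)/; /^from station/a from functools import lru_cache\nCP=lru_cache(None)(lambda n: viewer.camera_params(n))' h.py
python3 - <<'E'
from h import *
r=bore();print(r)
E
```

```text
{'theta': np.float64(1.033), 'x': np.float64(-5.1), 'n': 38, 'base': np.float64(49.0), 'ext': array([0.94, 1.13])}
```

```bash
python3 - <<'E'
from h import *
i=viewer.camera("side");g=cv2.cvtColor(i,cv2.COLOR_BGR2GRAY);print(g[236:276:2,276:306:2]);print(g[190:200,150])
for th in (0,.5,.7,.8,.9,1.2): 
    w=C-EY*65*np.sin(th);print(th,proj("side",[*w,ZA+65*np.cos(th)]))
E
```

```text
[[ 49  49  49  48  49  49  50  48  49  49  48  48  49  49  49]
 [ 49  48  49  50  49  49  49  49  48  48  48  49  48  46  49]
 [ 48  49  48  49  48  48  49  48  49  49  48  47  49  48  48]
 [ 48  48  48  48  47  46  45  42  44  46  47  46  48  47  46]
 [ 48  49  47  48  49  57  61  61  64  47  46  47  48  48  46]
 [ 47  48  48  48  63  84  84  69  65  47  45  45  45  46  44]
 [ 45  47  47  46  55  85  85  70  66  47  45  45  45  46  45]
 [ 46  47  47  45  51  82  83  72  63  44  44  44  45  44  45]
 [ 46  46  44  44  46  55  52  48  44  44  44  42  44  43  44]
 [ 43  43  41  44  42  45  44  43  44  43  42  43  42  43  43]
 [ 43  44  41  43  42  42  43  42  41  41  41  41  40  41  41]
 [ 41  41  40  41  40  41  41  40  39  40  40  41  40  41  41]
 [ 42  40  41  41  39  40  40  40  39  39  38  39  38  40  40]
 [ 40  39  37  40  38  40  38  39  39  39  38  38  39  38  39]
 [ 39  39  37  37  37  39  37  38  39  36  37  35  36  35  38]
 [ 39  39  36  35  35  33  35  37  37  47  65  79  90 119 153]
 [ 37  38  47  63  80  97 120 185 193 197 209 216 210 202 193]
 [181 195 199 207 215 212 202 192 174 167 166 162 162 162 162]
 [190 176 169 169 166 165 164 164 162 162 161 159 159 160 161]
 [164 164 163 164 163 163 163 163 163 163 163 161 160 161 160]]
[73 74 75 76 78 80 79 78 78 79]
0 (np.float64(283.8676987577062), np.float64(220.38371987712816))
0.5 (np.float64(287.2402891094954), np.float64(230.6437120859539))
0.7 (np.float64(288.52896520488764), np.float64(236.47971800361836))
0.8 (np.float64(289.12911173108773), np.float64(239.6542694330821))
0.9 (np.float64(289.6898488769787), np.float64(242.95191615166868))
1.2 (np.float64(291.06945643129535), np.float64(253.18870948648402))
```

```bash
python3 - <<'E'
from h import *
stroke(-28,28,153.1); env.move_l(at(28,200),rate=200); env.hold(.1)
i=viewer.camera("side");r=bore(img=i);print(r)
a=cv2.resize(i[195:305,235:345],(500,500),interpolation=cv2.INTER_CUBIC);cv2.imwrite("pics/c3.png",(255*(a/255.)**.5).astype(np.uint8))
print(env.read_state()['time_s'])
E
```

```text
stroke F [3.98 3.4  4.83 4.17 3.35 3.07] t 17.3333
{'theta': np.float64(-0.232), 'x': np.float64(4.2), 'n': 10, 'base': np.float64(48.0), 'ext': array([-0.35, -0.16])}
17.8333
```

View pics/c3.png

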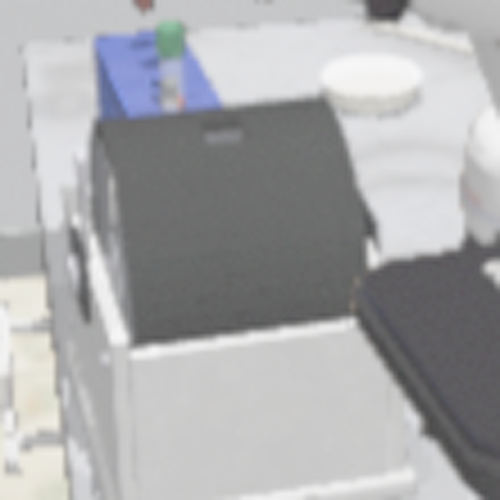

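The brightened crop shows the bore almost at the top, seen at (222,130), i.e. full picture ≈(284,223.7), which gives θ ≈ +0.165. That agrees with 1.03 − 0.87 from the stroke. My automatic value latched onto the wall and is not to be trusted here.

```bash
python3 - <<'E'
from h import *
stroke(-5,5.7,153.1,rate=25); env.move_l(at(5.7,200),rate=200)
env.reach([461.7,260.5,240],down(YAW)); env.hold(.1)
j=viewer.camera("top");i=viewer.camera("side")
cv2.imwrite("pics/top4.png",j);g=cv2.cvtColor(j,cv2.COLOR_BGR2GRAY).astype(float)
u0,v0=proj("top",[*C,154.3]);print("pred",u0,v0,"t",env.read_state()['time_s'])
q=cv2.getRectSubPix(j,(70,70),(float(u0),float(v0)));b=cv2.resize(q,(400,400),interpolation=cv2.INTER_CUBIC)
a=cv2.resize(i[195:305,235:345],(400,400),interpolation=cv2.INTER_CUBIC)
cv2.imwrite("pics/c4.png",(255*(np.hstack([a,b])/255.)**.5).astype(np.uint8))
U,V=int(round(u0)),int(round(v0));print(g[V-8:V+9,U-9:U+10].astype(int))
E
```

```text
stroke F [3.61 3.76] t 19.9917
pred 322.1730312074383 283.2762810915434 t 21.475
[[ 43  38  39  39  38  33  42  39  40  36  37  34  36  41  39  40  44  40
   38]
 [ 35  32  39  36  35  38  39  36  35  35  39  42  41  35  38  40  38  31
   43]
 [ 35  29  38  33  37  42  37  36  35  39  39  38  35  36  32  41  33  44
   31]
 [ 41  39  40  33  34  36  40  40  43  38  43  39  35  38  35  38  35  33
   45]
 [ 38  33  39  38  39  45  50  52  46  48  51  54  41  34  35  31  40  43
   35]
 [ 40  31  36  36  40  56  69  67  63  62  68  72  52  39  35  36  38  32
   40]
 [ 35  40  36  35  53  83  86  75  71  64  74  70  57  40  36  41  35  38
   37]
 [ 32  35  36  27  57 100  95  76  71  67  71  71  58  39  27  42  41  35
   34]
 [ 40  39  38  35  57  97 100  75  66  65  70  71  55  42  36  40  35  40
   33]
 [ 30  31  37  35  52  91  99  84  67  63  70  77  60  40  34  41  40  32
   37]
 [ 38  40  34  34  45  86 102  91  61  62  69  74  61  45  39  39  33  43
   37]
 [ 38  32  35  30  41  80 101  82  66  57  67  70  63  43  33  38  34  35
   38]
 [ 37  44  32  29  46  72  97  83  59  57  60  63  55  36  34  32  38  33
   35]
 [ 36  30  39  39  35  56  73  71  51  40  45  56  47  41  37  37  41  38
   41]
 [ 34  37  34  33  36  39  50  43  41  42  36  35  38  40  30  38  41  36
   31]
 [ 28  36  41  34  38  37  32  40  30  36  43  37  39  41  39  37  34  34
   40]
 [ 33  37  35  41  34  39  37  38  42  42  30  39  29  40  38  35  35  33
   29]]
```

View pics/c4.png

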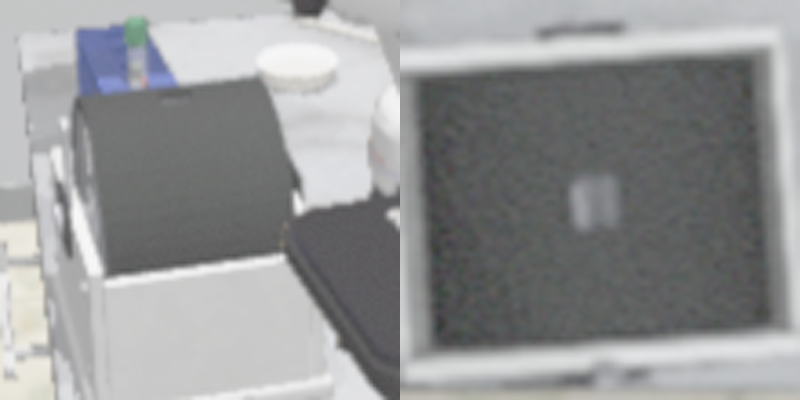

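The right crop (top view) shows the bore square at the top: full picture centre ≈(321.3,283.7) against a predicted (322.2,283.3). That puts it within 2 mm, so |θ| ≈ 0.03, and the gripper is clear to take the tube.

```bash
python3 - <<'E'
from h import *
print(ray("top",321.3,283.7,154.3), env.read_state()['tool_pos'])
env.move_l([461.7,260.5,71+80],rate=120); env.hold(.1); b=F()
set_gripper(0); s=env.read_state(); print("w",s['width'],s['grip_force'],s['force']-b)
env.move_l([461.7,260.5,290],rate=150); env.hold(.2)
p=at(1.0,210+67,-0.5); print(env.read_state()['width'])
env.move_l(p,rate=200); env.hold(.2)
i=viewer.camera("side");s=env.read_state();print(s['tool_pos'],s['time_s'],F())
P=[*s['tool_pos'][:2],0]
for z in (210,240,277):P[2]=z;print(z,proj("side",P))
u,v=map(int,proj("side",[*P[:2],240]));cv2.imwrite("pics/c5.png",cv2.resize(i[v-55:v+55,u-55:u+55],(600,600),interpolation=cv2.INTER_CUBIC));print("org",u-55,v-55)
E
```

```text
[460.94126278  19.74951274 154.3       ] [462.13654482 259.28911515 240.27112942]
w 15.771800341503512 30.000259280204773 [ 0.21840029 -0.08594224  2.81763607]
15.933007506277047
[461.18724312  19.4731883  356.79422068] 25.95 [-0.93  0.48  0.55]
210 (np.float64(282.2617227787803), np.float64(193.43413002328006))
240 (np.float64(281.5889121086035), np.float64(178.5094800284841))
277 (np.float64(280.7334805193586), np.float64(159.53383408544656))
org 226 123
```

View pics/c5.png

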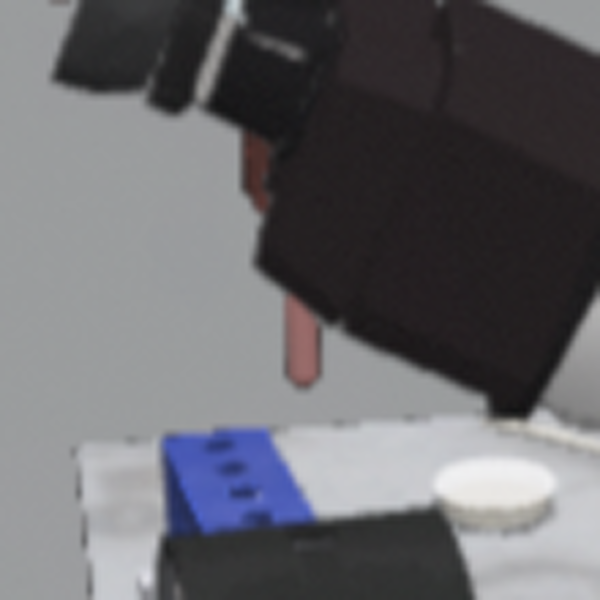

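The tube hangs straight with its rounded foot at crop (303,386), i.e. (281.5,193.8) in the full picture against a predicted (282.3,193.4). The bore shows the same offset, so the tube is lined up and I can lower it.

```bash
python3 - <<'E'
from h import *
q=lambda f:at(1.0,f+67,-0.5)
env.move_l(q(162),rate=100); env.hold(.3); b=F()
h=env.move_l(q(142),rate=15,f_stop=2.5); s=env.read_state(); print("entry",h,s['tool_pos']-[0,0,147],s['force']-b,s['time_s'])
if not h:
    h=env.move_l(q(102),rate=20,f_stop=2.5); s=env.read_state(); print("home",h,s['tool_pos']-[0,0,147],s['force']-b,s['time_s'])
E
```

```text
entry False [461.23617578  18.97134578 142.05923131] [ 0.58028818 -0.46755364  1.20168405] 28.3667
home True [461.26795323  18.96814739 103.95515445] [ 0.33678924 -0.48719171  4.63334371] 30.075
```

```bash
python3 - <<'E'
from h import *
p=at(1.0,105+67,-0.5); env.move_l(p,rate=10); env.hold(.2); print(F())
set_gripper(40); p[2]+=130; env.move_l(p,rate=100); 
env.reach([440,240,320],down(YAW)); env.hold(.3)
j=viewer.camera("top");i=viewer.camera("side");print(env.read_state()['time_s'])
a=cv2.resize(i[150:290,220:360],(400,400),interpolation=cv2.INTER_CUBIC);b=cv2.resize(j[240:328,277:365],(400,400),interpolation=cv2.INTER_CUBIC)
cv2.imwrite("pics/c6.png",np.hstack([a,b]))
for cam in("top","side"):
    im=j if cam=="top" else i;m=cv2.inRange(cv2.cvtColor(im,cv2.COLOR_BGR2HSV),(45,80,40),(85,255,255))
    m[:,:265]=0;m[:,345:]=0;m[:150]=0;m[320:]=0;v,u=np.nonzero(m);print(cam,u.mean(),v.mean(),len(u),"pred",proj(cam,[*at(0,0)[:2],203 if cam=="top" else 194]), ray(cam,u.mean(),v.mean(),203 if cam=="top" else 194))
E
```

```text
[1.13 0.73 0.12]
33.925
top 321.6268656716418 282.94029850746267 67 pred (np.float64(323.18710912302), np.float64(282.9699297815534)) [461.83635977  20.96673452 203.        ]
side 281.7368421052632 200.89473684210526 57 pred (np.float64(283.0227706942867), np.float64(201.48794766183164)) [459.74222412  21.54884935 194.        ]
```

View pics/c6.png

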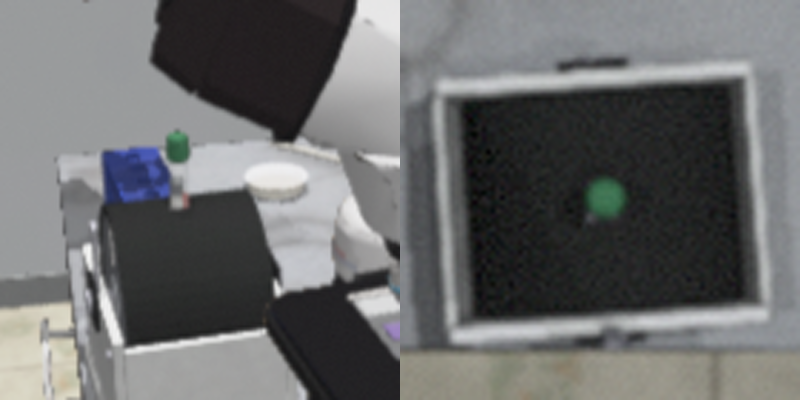

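The tube stands upright in the bore. Its cap is at top-view pixel (321.6,282.9) and (281.7,200.9) in the side view, about 3 mm off the vertical, which puts the bore within about 0.03 rad of the top. The arm is clear.

```bash
python3 -c "
from station import workorder;print(workorder.sign_off())"
```

```text
the job is handed in; nothing more can be done
None
```

I turned the bore to the top (about 0.03 rad off by camera), set the tube fully home in it, released it, moved the arm clear and handed the job in at about 34 s; the sign-off returned no verdict.

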